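# Read a glaze test tile through the reading lens

## Robot

A 6-joint arm with a two-finger parallel gripper is mounted at the origin on the work surface. World frame = base frame: x ahead of the robot, y to its left, z up, the work surface at z = 0. Lengths are in m, angles in degrees, forces in N, time in s.
With the tool pointing down it reaches from about 0.375 to 0.975 m from the base axis. Payload 3.8 kg.
Tool frame: the origin (TCP) lies on the centre line of the jaws, within the pads' length; the fingertips stand 17 mm ahead of it and the grasp point (between the pads) lies 2 mm behind it; z points along the fingers, y is the line along which they close (so a half turn about z gives the same grasp; the last joint's range is limited). The gripper opens to 88 mm and grips with 3 to 60 N. Pads are 18 mm wide; open, the fingers measure 123 mm over their backs; the gripper's body (75 mm by 187 mm) begins 45 mm behind the grasp point.
Start: joints at [63.318, 15.12, 91.902, -0, 72.978, -2.114], TCP at [0.281, 0.614, 0.256] pointing down, gripper open.
Joint ranges: [-150.88, 150.88], [-54.13, 125.18], [17.81, 147.31], [-75.09, 255.09], [0, 152.58], [-146.25, 146.25]. Speed limits (degrees/s): [147.25, 147.25, 180, 180, 180, 180].

## Interface

Orientations are given as a 3x3 rotation matrix whose columns are the frame's x, y, z axes.
In Python, from rig import * gives the robot as it stands. The module is installed in compiled form; this text tells all that it offers.
- The arm moves only by the shell command python3 -m jog 'ROWS' [FORCE]. ROWS is JSON, one flat list of numbers, 7 for each row, row after row: the shift along the tool's x, y, z in mm, then the turn, a rotation vector about the tool's x, y, z in rad, then the finger opening in mm, from 0 to 88.1. In form: [dx, dy, dz, rx, ry, rz, grip, dx, dy, dz, rx, ry, rz, grip, ...]. A call has 1 to 5 rows; each row is the pose to reach, as a shift and turn from the pose commanded when the call began, along the tool's axes at that moment; what a row does not reach only later rows make up. A row lasts 1/10 s, in which the tool goes at most 50 mm and 8.59 degrees, less where a joint would pass 70% of its speed; a pose out of reach is approached as far as the arm can. A call with a gripper value outside its range is refused whole. The fingers move at their own pace and stop on an object; FORCE is the grip in N (left out, the last holds). Time passes only in rows, so rows that repeat a pose let the fingers close. It gives the time, the measured TCP pose, the force, the opening and the grip force at its end, in the units of the state.
- get_obs(): the state, without advancing time (a new reading comes with each control period).
- capture(name): name is "scene" or "top"; returns a dict with "color" (480x640x3 uint8, blue, green, red), "vertical_fov" (degrees; the focal length in pixels is half the picture's height over the tangent of half this angle, whatever the lens; pixels are square), "cx", "cy" (the principal point, pixels), "k1" (the pictures are not rectified: a ray, as slopes to the right and down, at radius r is drawn at 1 + k1 r^2 times it, then the intrinsics apply), "extrinsics" (4x4, takes a point from world to camera coordinates). Camera axes: x right, y down, z forward; pixel columns grow to the right and rows downward; lengths in m; the calibration is good to about 2 mm. A picture is of the moment at which its call begins. There is no depth.
- hand_in(): hands the job in; it is judged then, once.
Trained networks look in the newest picture that a camera, given by its name, has taken for a name from the list of things; names that differ only in an ending like _2 or _b are one class to them, and where a whole thing is asked for, a point or a joint stands for the part that bears it (a point fixed in the world has none). Each returns a list of dicts, best first, with "confidence" (0 to 1); they miss things now and then, are a little off and sometimes report something else, mostly with a low value. They report only what shows in the picture. A call takes as long as a camera call. They do not tell look-alikes from the thing itself.
- recognise(camera, name): "extent" ([left, top, width, height] in pixels, round what is visible of it).
- regions_of(camera, name): "region" (480x640 bool, what is visible of it) and "extent" ([left, top, width, height] in pixels, round what is visible of it).
The state is a dict: "clock": time; "joints": joint angles; "joint_velocities": joint speeds; "joint_torque": joint torques, N m; "position": TCP position; "ee_rot": TCP orientation; "force": force on the tool from outside, world axes, zero at the start; "wrist_torque": the same for the moment, N m; "gripper_width": finger opening in m; "grip_force": force on a finger pad.
Only numpy, scipy, OpenCV 4.12 (cv2) and the standard library are available. Lean on these libraries where they do the work, as an engineer would, in place of code of your own. Each camera call takes 0.05 s, during which the arm holds its last target. There are 200 camera calls.

## Task

Pull the top drawer of the tile cabinet out to its stop, then take the reading lens off the ware board by its handle and hold it over the round glaze test tile in that drawer: centred on the tile, level, with the glass at the height of the throwing gauge's pointer, which is set to the lens's focal height. Finish while still holding the lens there, steady and carried by the gripper alone, with the drawer left fully out. Do not touch any of the tiles with lens or fingers, leave the gauge's pointer at its setting, and leave the other things on the bench where they are.

Things in the scene. Friction and masses are not known exactly. Their poses are not given: they have to be found in the camera images.
- cabinet: wooden cabinet for glaze test tiles, 230 deep (x) x 280 wide (y) x 162 mm high, three shallow drawers one above the other with turned wooden knobs; fixed to the bench. Origin: centre of its underside; its -x axis points out of its front, the way the drawers come out; its front face lies 115 mm from the origin along -x. A low brush rest (top 22 mm above the cabinet) stands on its back half
- cabinet_drawer0 (a joint): top drawer: 0 shut, grows as it comes out; 0.158 m (157.6 mm) at its stop; slides freely (about 1 N) and stays where it is left. The open drawer's side walls are 32 mm and its front panel 45 mm high; front panel's top edge is 150 mm above the bench
- cabinet_drawer0_handle (a point): grip point in the top drawer's knob, moves with the drawer; knob head 28 mm across, 16 mm thick (27 to 43 mm out from the drawer's front), on a 12 mm neck, 131 mm above the bench and 31 mm below the cabinet's top. Its axes are the cabinet's. The next drawer's knob is 46 mm below
- disc: the round glaze test tile: a loose stoneware disc 56 mm across, 8 mm thick, the only round one, in one of the three compartments (about 79 mm square) side by side in the front of the top drawer, 96 mm behind the knob's grip point; it travels with the drawer. Origin: centre of its underside, which lies 114 mm above the bench (glazed face at 122 mm)
- square_tile: loose square test tile 52 x 52 x 8 mm in another compartment of the top drawer; origin: centre of its underside
- oblong_tile: loose oblong test tile 60 x 36 x 8 mm in the remaining compartment of the top drawer; origin: centre of its underside
- loupe: the reading lens (magnifier), lying flat on the ware board, about 150 g: a round glass in a steel rim, 76 mm across and 14 mm thick, with a straight flat-sided black handle 20 mm wide and 14 mm thick. Origin: centre of the rim's underside; z up, the handle runs along -x from 53 to 151 mm from the origin (a 12 mm wide steel neck joins it to the rim). It balances about 57 mm from the origin along -x
- loupe_lens (a point): centre of the lens's glass, 7 mm above the loupe's origin (half the thickness), level with the middle of the handle
- board: plywood ware board 280 (x) x 200 (y) x 18 mm, fixed to the bench, origin: centre of its underside; the lens and two modelling tools lie on it
- gauge: potter's throwing gauge beside the drawer on the cabinet's +y side, fixed to the bench: a round iron foot 96 mm across and a steel post 10 mm thick, 225 mm high, with a clamp that slides on it and carries the pointer. Origin: centre of the foot's underside; the pointer points along its -y axis, towards the drawer
- gauge_tip (a point): centre of the 10 mm ball at the tip of the gauge's pointer, a level 6 mm rod; 110 mm from the post's axis. Its height marks the focal height, 58 to 88 mm above the round tile's face
- cup: stoneware cup, 80 mm across, 88 mm high; origin: centre of its underside
- bowl: bisque bowl, 124 mm across, 55 mm high; origin: centre of its underside
- jar: white glaze jar, 68 mm across, 90 mm high; origin: centre of its underside
- rib: flat wooden throwing rib, about 100 x 50 x 7 mm, lying on the bench; origin: underside, 12 mm from its middle
- tool_a: wooden modelling tool 200 mm long, 15 mm wide, 10 mm high, on the ware board; origin: centre of its underside, long axis x
- tool_b: wooden modelling tool 160 mm long, 15 mm wide, 10 mm high, on the ware board; origin: centre of its underside, long axis x
Not all that is in view belongs to the job. There is more than one size of the loupe; the one meant has the size given above.

How it is judged (in metres and radians):
On the way, in this order (a step that is already met when the one before it is completed fails the run):
1. the top drawer is pulled out to its stop (value of joint cabinet_drawer0 above 0.15 m), for 0.2 s.
2. with the drawer out, the reading lens is lifted off the board in the fingers (value of joint cabinet_drawer0 above 0.15 m and z of loupe_lens in the frame of board above 0.06 m and contact force between loupe and the fingers above 1 N), for 0.2 s.
At the end, for the whole second after the job is handed in: Top drawer within 8 mm of its stop, round tile flat in its compartment; the gripper alone holds the lens still (under 20 mm/s), its glass centre within 15 mm of the tile's centre from above, within 8 mm of the pointer tip's height, level within 8 degrees (value of joint cabinet_drawer0 above 0.15 m and horizontal distance between loupe_lens and disc below 0.015 m and z of loupe_lens in the frame of gauge_tip between -0.008 and 0.008 m and angle between loupe's own z axis and vertical below 0.14 rad and linear speed of loupe below 0.02 m/s and contact force between loupe and the fingers above 1 N and contact force between loupe and cabinet below 0.1 N and contact force between loupe and gauge below 0.1 N and contact force between loupe and board below 0.1 N and contact force between loupe and disc below 0.1 N and contact force between loupe and square_tile below 0.1 N and contact force between loupe and oblong_tile below 0.1 N and contact force between loupe and cup below 0.1 N and contact force between loupe and bowl below 0.1 N and contact force between loupe and jar below 0.1 N and contact force between loupe and rib below 0.1 N and contact force between loupe and tool_a below 0.1 N and contact force between loupe and tool_b below 0.1 N and z of disc in the frame of cabinet_drawer0_handle below -0.01 m and x of disc in the frame of cabinet_drawer0_handle between 0.055 and 0.14 m and angle between disc's own z axis and vertical below 0.1 rad); the arm keeps its last pose, push and grip.
It fails at once if the fingers or the lens touch a tile (over 0.5 N) (contact force between any of disc, square_tile, oblong_tile and the fingers above 0.5 N or contact force between any of disc, square_tile, oblong_tile and loupe above 0.5 N).
It fails at once if the gauge's pointer is shifted by more than 5 mm (distance of gauge_tip from where it was at the start of the episode above 0.005 m).
It fails at once if another thing on the bench is moved by more than 30 mm (distance of any of cup, bowl, jar, rib, tool_a, tool_b from where it was at the start of the episode above 0.03 m).
It also fails if it takes over 64 s, if anything falls off the work surface, if the arm or the gripper's body presses on something with over 40 N, if the wrist force passes 120 N, or if a joint passes its speed limit or range.

## Working session

There is one attempt and no reset: what is moved stays moved. The work goes in short steps, Python scripts to look and compute and a shell command to move; the robot and the scene stay as the last step left them, time stands still between calls to the robot, and variables do not carry over. Pictures are saved under pics/ and viewed, at most 10 in all, crops included, and the job is handed in when it is done.

```bash
mkdir -p pics; cat > h.py <<'E'
from rig import *
import numpy as np, cv2
def cam(n):
    c=capture(n); f=240/np.tan(np.radians(c["vertical_fov"])/2)
    return c,f
def ray(c,u,v):
    f=240/np.tan(np.radians(c["vertical_fov"])/2)
    d=np.array([(u-c["cx"])/f,(v-c["cy"])/f]); s=d.copy()
    for _ in range(30): s=d/(1+c["k1"]*(s@s))
    E=np.array(c["extrinsics"]);R=E[:3,:3];t=E[:3,3]
    return -R.T@t, R.T@np.array([s[0],s[1],1])
def at(c,u,v,z):
    o,d=ray(c,u,v); return o+d*(z-o[2])/d[2]
def proj(c,p):
    E=np.array(c["extrinsics"]);q=E[:3,:3]@np.asarray(p,float)+E[:3,3]; s=q[:2]/q[2]
    f=240/np.tan(np.radians(c["vertical_fov"])/2)
    s=s*(1+c["k1"]*(s@s)); return np.array([s[0]*f+c["cx"],s[1]*f+c["cy"]])
E
python3 - <<'E'
from h import *
np.set_printoptions(precision=3,suppress=True)
for n in("scene","top"):
    c,f=cam(n); cv2.imwrite(f"pics/{n}0.png",c["color"]); print(n,f,ray(c,320,240),c["k1"])
    for o in["cabinet","cabinet_drawer0_handle","loupe","loupe_lens","board","gauge","cup","bowl","jar","rib","tool_a"]:
        print(o,[(np.round(r["extent"]).astype(int).tolist(),round(r["confidence"],2)) for r in recognise(n,o)][:5])
E
```

```text
scene 557.973641563779 (array([ 1.406, -0.071,  0.989]), array([-0.707, -0.011, -0.707])) -0.07601722739625819
cabinet [([333, 263, 166, 157], 0.68)]
cabinet_drawer0_handle [([391, 263, 17, 17], 0.77)]
loupe [([233, 168, 37, 33], 0.81), ([95, 236, 28, 48], 0.78), ([200, 221, 42, 62], 0.61)]
loupe_lens [([235, 166, 38, 32], 0.93), ([204, 222, 36, 56], 0.72), ([96, 237, 24, 50], 0.67), ([328, 265, 170, 154], 0.63)]
board [([150, 208, 111, 97], 0.84), ([158, 233, 24, 48], 0.6)]
gauge [([483, 223, 63, 87], 0.97)]
cup [([221, 304, 41, 56], 0.96)]
bowl [([396, 202, 54, 38], 0.65), ([155, 210, 106, 94], 0.27)]
jar [([459, 201, 34, 43], 0.97)]
rib [([302, 251, 21, 34], 0.9)]
tool_a [([159, 235, 24, 45], 0.81), ([169, 216, 26, 59], 0.67)]
top 459.38973437970355 (array([ 0.278, -0.107,  1.193]), array([ 0.203, -0.004, -0.979])) -0.057145378122074965
cabinet [([180, 79, 123, 118], 0.64)]
cabinet_drawer0_handle [([186, 158, 115, 30], 0.67), ([390, 223, 25, 73], 0.49)]
loupe [([390, 222, 28, 74], 0.96), ([486, 222, 21, 58], 0.89), ([361, 343, 38, 48], 0.73)]
loupe_lens [([388, 223, 28, 71], 0.97), ([361, 342, 40, 50], 0.59), ([484, 225, 28, 56], 0.58), ([180, 265, 52, 46], 0.53), ([307, 224, 21, 41], 0.53)]
board [([366, 200, 87, 119], 0.96)]
gauge [([106, 177, 59, 53], 0.89)]
cup [([355, 138, 33, 38], 0.86)]
bowl [([184, 265, 47, 45], 0.57)]
jar [([136, 272, 38, 30], 0.68)]
rib []
tool_a [([430, 228, 13, 75], 0.87), ([440, 220, 10, 61], 0.81)]
```

```bash
python3 - <<'E'
import cv2
a=cv2.imread("pics/scene0.png")[140:440,60:560]; cv2.imwrite("pics/s_crop.png",cv2.resize(a,(800,480),interpolation=cv2.INTER_CUBIC))
a=cv2.imread("pics/top0.png")[60:400,90:530]; cv2.imwrite("pics/t_crop.png",cv2.resize(a,(776,600),interpolation=cv2.INTER_CUBIC))
E
```

```text
(no output)
```

View pics/s_crop.png

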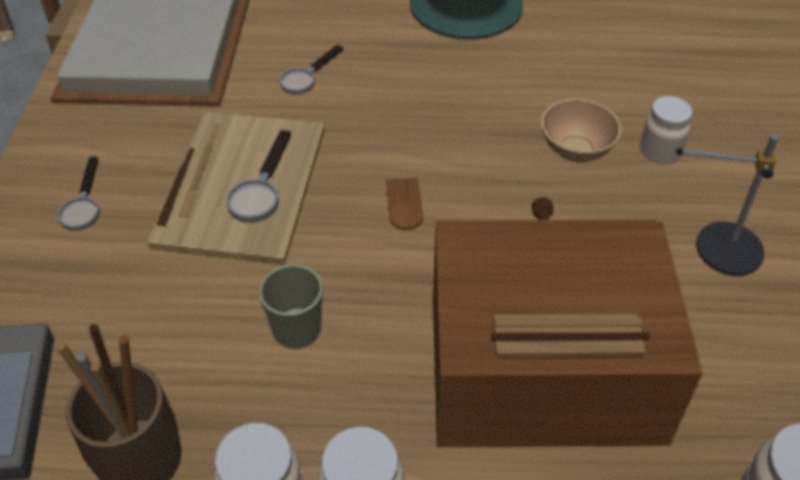

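View pics/t_crop.png

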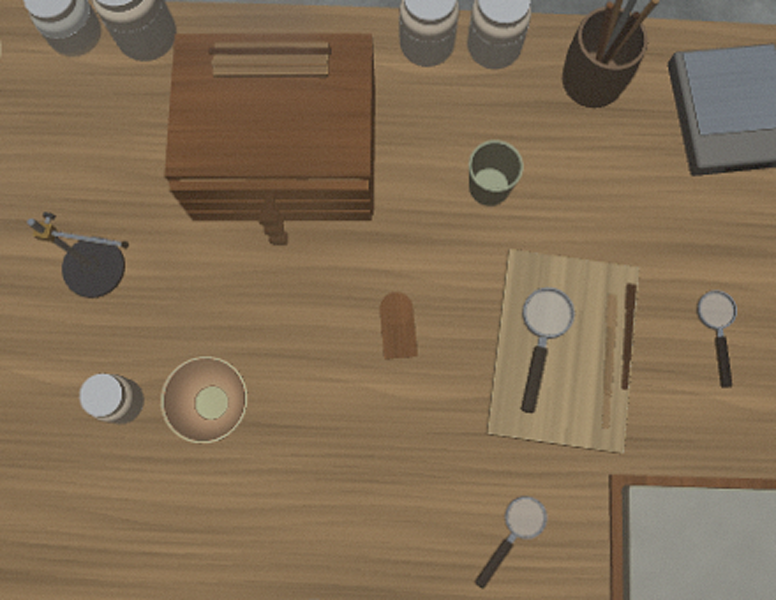

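```bash
cat > m.py <<'E'
from h import *
np.set_printoptions(precision=3,suppress=True)
T=lambda u,v:(u/1.7636+90,v/1.7647+60); S=lambda u,v:(u/1.6+60,v/1.6+140)
def tri(a,b):
    A=0;B=0
    for c,(u,v) in(a,b):
        o,d=ray(c,u,v); d/=np.linalg.norm(d); P=np.eye(3)-np.outer(d,d); A=A+P;B=B+P@o
    return np.linalg.solve(A,B)
E
python3 - <<'E'
from m import *
s,_=cam("scene");t,_=cam("top")
print("cab",[at(t,*T(*p),.162)[:2] for p in((176,35),(373,35),(375,178),(166,177))])
print("cabS",[at(s,*S(*p),.162)[:2] for p in((436,221),(662,221),(700,373),(441,373))])
print("tip",tri((s,S(681,151)),(t,T(125,244))))
print("knobS",at(s,*S(542,206),.131), "tri",tri((s,S(542,208)),(t,T(279,232))))
print("lensT",at(t,*T(548,313),.032),"end",at(t,*T(528,410),.032)); print("lensS",at(s,*S(253,199),.032),"end",at(s,*S(285,132),.032))
for n,c in(("top",t),("scene",s)):
  for r in regions_of(n,"loupe"):
    m=r["region"].astype(np.uint8);v,u=np.nonzero(m)
    P=np.array([at(c,a,b,.03)[:2] for a,b in zip(u,v)]);q=P-P.mean(0);w,V=np.linalg.eigh(q.T@q);L=q@V
    print(n,r["extent"],round(r["confidence"],2),"len,wid",np.ptp(L,axis=0),P.mean(0),"axis",V[:,1])
print("foot",at(t,*T(93,268),.01),"cup",at(t,*T(496,165),.088),"rib",at(t,*T(398,325),.007),"bowl",at(t,*T(204,400),.055),"jar",at(t,*T(103,396),.09))
E
```

```text
cab [array([0.889, 0.228]), array([ 0.898, -0.052]), array([ 0.683, -0.064]), array([0.674, 0.22 ])]
cabS [array([ 0.684, -0.056]), array([0.675, 0.222]), array([0.89 , 0.227]), array([ 0.897, -0.049])]
tip [0.572 0.259 0.183]
knobS [0.627 0.081 0.131] tri [0.617 0.076 0.115]
lensT [ 0.533 -0.321  0.032] end [ 0.39  -0.292  0.032]
lensS [ 0.538 -0.32   0.032] end [ 0.394 -0.292  0.032]
top [484.2, 224.0, 19.7, 56.5] 0.85 len,wid [0.06  0.146] [ 0.525 -0.574] axis [-0.997 -0.076]
top [360.0, 345.1, 39.7, 47.4] 0.73 len,wid [0.056 0.142] [ 0.221 -0.275] axis [-0.822  0.569]
top [390.3, 222.1, 26.2, 72.9] 0.56 len,wid [0.075 0.189] [ 0.501 -0.314] axis [-0.977  0.213]
scene [200.7, 222.8, 42.3, 56.1] 0.6 len,wid [0.076 0.195] [ 0.509 -0.318] axis [-0.978  0.208]
foot [0.583 0.366 0.01 ] cup [ 0.738 -0.235  0.088] rib [ 0.512 -0.101  0.007] bowl [0.385 0.168 0.055] jar [0.382 0.299 0.09 ]
```

```bash
cat >> m.py <<'E'
from scipy.spatial.transform import Rotation as Ro
def down(psi):  # tool y axis at heading psi (deg) in world, z down
    p=np.radians(psi);y=np.array([np.cos(p),np.sin(p),0]);z=np.array([0,0,-1.]);return np.c_[np.cross(y,z),y,z]
def go(pos,psi=None,R=None):
    o=get_obs();R0=np.array(o["ee_rot"]);p0=np.array(o["position"])
    if R is None:R=down(psi)
    print("d mm",np.round(R0.T@(np.array(pos)-p0)*1000,1),"rot",np.round(Ro.from_matrix(R0.T@R).as_rotvec(),3))
E
python3 - <<'E'
from m import *
o=get_obs();print(o["clock"],np.array(o["ee_rot"]),o["position"],o["gripper_width"],o["force"])
for a in(91.8,-88.2):go((.629,.08,.25),a)
a=cv2.imread("pics/top0.png")[195:325,360:520]; cv2.imwrite("pics/lens_crop.png",cv2.resize(a,None,fx=4,fy=4,interpolation=cv2.INTER_CUBIC))
E
```

```text
1.4 [[-0.909  0.416  0.   ]
 [ 0.416  0.909  0.   ]
 [-0.     0.    -1.   ]] [0.281 0.614 0.256] 0.08810002907055348 [0.271 0.945 0.63 ]
d mm [-538.8 -340.7    5.7] rot [ 0.    0.   -0.46]
d mm [-538.8 -340.7    5.7] rot [ 0.    -0.     2.681]
```

View pics/lens_crop.png

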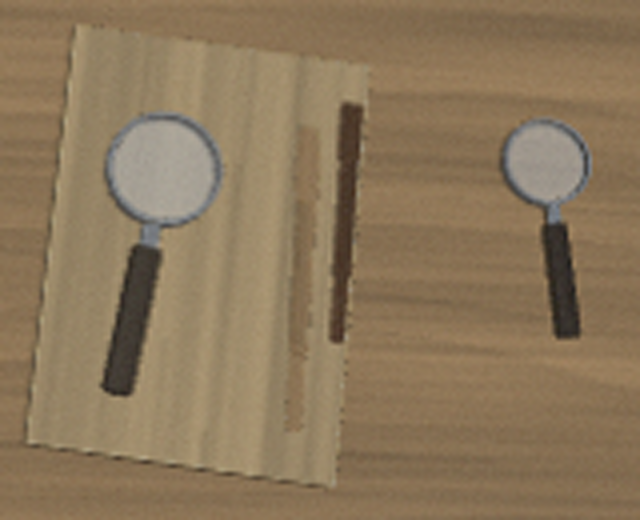

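Candidates in the top view are A (400,238) on the board, B (497,245) and C (380,367). A measures 189 x 76 mm and lies on the ware board, so it fits. B and C are only about 145 x 58 mm. The crop confirms A at (400,238) with its handle running towards (389,292). The knob comes first.

```bash
python3 -m jog '[-210,-133,0,0,0,-0.2,88, -210,-133,0,0,0,-0.3,88, -210,-133,0,0,0,-0.46,88, -210,-133,0,0,0,-0.46,88, -210,-133,0,0,0,-0.46,88]' 20
python3 -c "
from m import *
go((.629,.08,.24),91.8)"
```

```text
clock: 1.9
position: [0.4169, 0.4042, 0.2559]
ee_rot: [[-0.999, -0.032, 0.001], [-0.032, 0.999, 0.0], [-0.001, 0.0, -1.0]]
force: [0.4, -0.3, 0.4]
gripper_width: 0.0878
grip_force: 0.0
d mm [-201.5 -330.9   15.9] rot [0.    0.001 0.001]
```

```bash
python3 -m jog '[-100,-165,0,0,0,0,88, -100,-165,0,0,0,0,88, -100,-165,0,0,0,0,88, -130,-214,0,0,0,0,88, -152,-250,0,0,0,0,88]'
python3 -m jog '[-50,-81,10,0,0,0,60, -50,-81,15,0,0,0,60, -50,-81,15,0,0,0,60, -50,-81,15,0,0,0,60, -50,-81,15,0,0,0,60]'
python3 - <<'E'
from m import *
go((.629,.08,.129),91.8)
t,_=cam("top");s,_=cam("scene")
A=t["color"][120:260,150:350];B=s["color"][190:330,340:540]
cv2.imwrite("pics/k1.png",cv2.hconcat([cv2.resize(A,(400,280)),cv2.resize(B,(400,280))]))
E
```

```text
clock: 2.4
position: [0.5535, 0.1945, 0.2561]
ee_rot: [[-1.0, -0.031, 0.001], [-0.031, 1.0, 0.0], [-0.001, 0.0, -1.0]]
force: [0.3, 0.9, -0.3]
gripper_width: 0.0879
grip_force: 0.0
clock: 2.9
position: [0.6047, 0.1178, 0.2409]
ee_rot: [[-1.0, -0.032, -0.0], [-0.032, 0.999, 0.001], [0.0, 0.001, -1.0]]
force: [-0.9, 1.0, 0.0]
gripper_width: 0.0601
grip_force: 0.0
d mm [-23.1 -38.6 111.9] rot [ 0.001 -0.     0.   ]
```

View pics/k1.png

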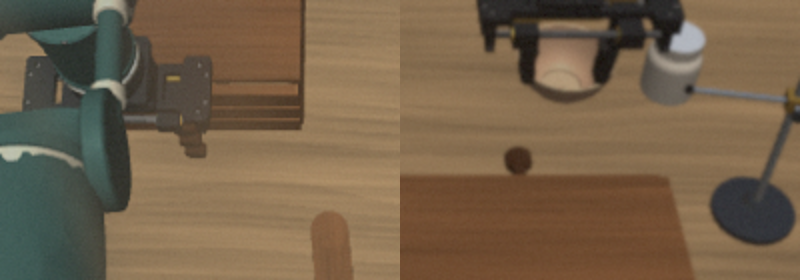

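The left crop shows the gripper above the cabinet's front edge. In the right crop the knob is at scene pixel (398,270), which matches the estimate.

```bash
python3 -m jog '[-23,-38.6,10,0,0,0,60, -23,-38.6,40,0,0,0,60, -23,-38.6,80,0,0,0,60, -23,-38.6,100,0,0,0,60, -23,-38.6,112,0,0,0,60]'
python3 -m jog '[0,0,0,0,0,0,20, 0,0,0,0,0,0,15, 0,0,0,0,0,0,15, 0,0,0,0,0,0,15, 0,0,0,0,0,0,15]' 20
```

```text
clock: 3.5
position: [0.6275, 0.0803, 0.1265]
ee_rot: [[-0.999, -0.033, -0.003], [-0.033, 0.999, -0.0], [0.003, -0.0, -1.0]]
force: [-0.8, -1.0, -0.1]
gripper_width: 0.0599
grip_force: 0.0
clock: 4.0
position: [0.6305, 0.0818, 0.1308]
ee_rot: [[-1.0, -0.03, 0.003], [-0.03, 1.0, 0.005], [-0.004, 0.005, -1.0]]
force: [0.3, 8.9, 2.0]
gripper_width: 0.0268
grip_force: 19.6
```

```bash
python3 -m jog '[20,0,0,0,0,0,15, 50,0,0,0,0,0,15, 80,0,0,0,0,0,15, 110,0,0,0,0,0,15, 135,0,0,0,0,0,15]'
python3 -m jog '[12,0,0,0,0,0,15, 20,0,0,0,0,0,15, 23,0,0,0,0,0,15, 23,0,0,0,0,0,15, 23,0,0,0,0,0,15]'
```

```text
clock: 4.5
position: [0.4949, 0.0771, 0.1307]
ee_rot: [[-1.0, -0.03, 0.005], [-0.03, 1.0, 0.005], [-0.005, 0.004, -1.0]]
force: [2.0, 8.9, 2.6]
gripper_width: 0.0269
grip_force: 19.5
clock: 5.0
position: [0.473, 0.0764, 0.1307]
ee_rot: [[-1.0, -0.03, 0.005], [-0.03, 1.0, 0.005], [-0.005, 0.004, -1.0]]
force: [0.0, 10.0, 1.5]
gripper_width: 0.0268
grip_force: 19.6
```

```bash
python3 -m jog '[3,0,0,0,0,0,15, 3,0,0,0,0,0,15, 3,0,0,0,0,0,15]'
python3 -m jog '[-2,0,0,0,0,0,40, -2,0,0,0,0,0,60, -2,0,0,0,0,0,60, -2,0,-20,0,0,0,60, -2,0,-60,0,0,0,60]'
python3 -m jog '[0,0,-50,0,0,0,60, 0,0,-75,0,0,0,60, 0,-50,-75,0,0,0,60, 0,-100,-75,0,0,0,60, 0,-150,-75,0,0,0,60]'
```

```text
clock: 5.3
position: [0.4729, 0.0764, 0.1309]
ee_rot: [[-0.999, -0.03, 0.011], [-0.03, 1.0, 0.005], [-0.011, 0.005, -1.0]]
force: [9.8, 10.4, -7.6]
gripper_width: 0.027
grip_force: 20.0
clock: 5.8
position: [0.4672, 0.0735, 0.186]
ee_rot: [[-0.999, -0.031, -0.008], [-0.031, 1.0, -0.001], [0.008, -0.001, -1.0]]
force: [-0.3, 0.7, -0.6]
gripper_width: 0.0598
grip_force: 0.0
clock: 6.3
position: [0.4748, -0.0771, 0.2646]
ee_rot: [[-0.999, -0.033, 0.001], [-0.033, 0.999, -0.0], [-0.001, -0.001, -1.0]]
force: [0.6, -0.4, 0.3]
gripper_width: 0.0603
grip_force: 0.0
```

```bash
python3 -m jog '[0,-40,0,0,0,0.1,60, 0,-80,0,0,0,0.18,60, 0,-120,0,0,0,0.23,60, 0,-160,0,0,0,0.23,60, 0,-200,0,0,0,0.23,60]'
python3 - <<'E'
from m import *
go((.471,-.3077,.2),78.8)
t,_=cam("top");s,_=cam("scene")
A=t["color"][90:310,130:330];B=s["color"][180:330,180:520]
cv2.imwrite("pics/d1.png",cv2.resize(A,None,fx=2.7,fy=2.7,interpolation=cv2.INTER_CUBIC))
cv2.imwrite("pics/d1s.png",cv2.resize(B,None,fx=2.3,fy=2.3,interpolation=cv2.INTER_CUBIC))
for n in("top","scene"):
  for o in("disc","square_tile","oblong_tile"):print(n,o,[(np.round(r["extent"]).tolist(),round(r["confidence"],2)) for r in recognise(n,o)][:3])
E
```

```text
clock: 6.8
position: [0.4806, -0.2775, 0.2638]
ee_rot: [[-0.98, 0.198, -0.0], [0.198, 0.98, 0.0], [0.0, -0.0, -1.0]]
force: [-0.1, 0.4, 1.0]
gripper_width: 0.0603
grip_force: 0.0
d mm [  3.4 -31.5  63.8] rot [-0.    -0.    -0.004]
top disc []
top square_tile [([263.0, 200.0, 26.0, 23.0], 0.74)]
top oblong_tile [([199.0, 199.0, 19.0, 26.0], 0.62)]
scene disc [([380.0, 240.0, 27.0, 22.0], 0.73), ([220.0, 303.0, 46.0, 58.0], 0.58)]
scene square_tile []
scene oblong_tile [([172.0, 218.0, 23.0, 59.0], 0.61), ([422.0, 241.0, 22.0, 20.0], 0.58)]
```

View pics/d1.png

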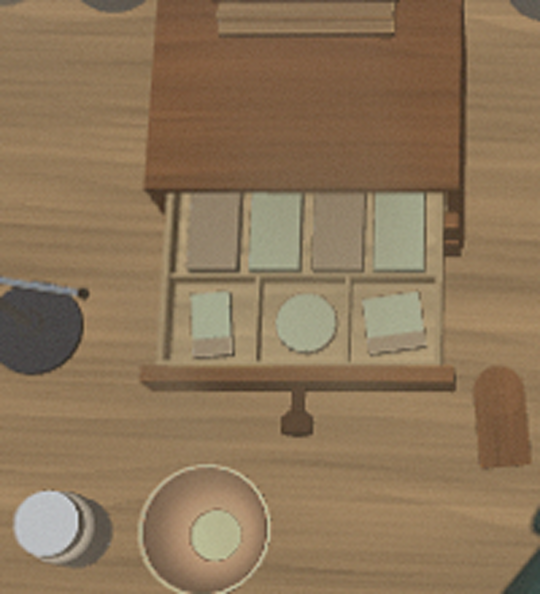

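View pics/d1s.png

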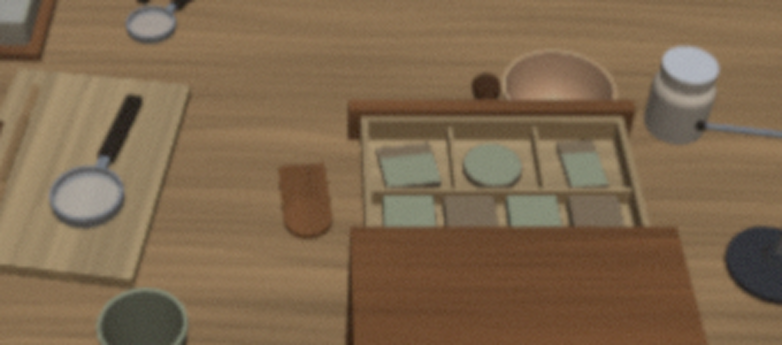

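The round tile is in the centre compartment, at top (243,210) and scene (394,252). The pointer tip is at top (161,198.5) and scene (485,235). The drawer is fully out. Next I'll measure the tip, tile and lens.

```bash
python3 - <<'E'
from m import *
s,_=cam("scene");t,_=cam("top")
dt,ds=(243.3,209.6),(393.9,251.7)
for n,o in(("scene","disc"),("top","disc")):
  for r in regions_of(n,o)[:2]:
    v,u=np.nonzero(r["region"]);print(n,r["confidence"],u.mean(),v.mean())
print("disc",at(t,*dt,.122),at(s,*ds,.122),"tri",tri((s,ds),(t,dt)))
def blob(c,u,v,h=5):
    g=cv2.cvtColor(c["color"],cv2.COLOR_BGR2GRAY).astype(float)
    u,v=int(round(u)),int(round(v));w=g[v-h:v+h+1,u-h:u+h+1];print(np.round(w).astype(int))
    k=np.clip(np.percentile(w,60)*.8-w,0,None);yy,xx=np.mgrid[-h:h+1,-h:h+1]
    return u+(k*xx).sum()/k.sum(),v+(k*yy).sum()/k.sum()
a=blob(s,485.2,234.8);b=blob(t,160.7,198.5);print(a,b,"tip",tri((s,a),(t,b)))
# other calibration checks: knob-like known heights: cup rim not needed
for n,c in(("top",t),("scene",s)):
  for r in regions_of(n,"loupe")[:3]:
    v,u=np.nonzero(r["region"]);P=np.array([at(c,x,y,.032)[:2] for x,y in zip(u,v)])
    if abs(P.mean(0)[1]+.32)<.08:
      hull=P;print(n,r["confidence"],P.mean(0))
  g=cv2.cvtColor(c["color"],cv2.COLOR_BGR2GRAY);e=proj(c,(.535,-.32,.03));print(n,"pred lens px",e)
E
```

```text
scene 0.82 393.76781609195405 251.79310344827587
scene 0.68 312.2436849925706 266.4546805349183
top 0.82 243.42487046632124 209.45336787564767
top 0.31 125.40074906367042 191.95505617977528
disc [0.568 0.076 0.122] [0.569 0.076 0.122] tri [0.569 0.076 0.121]
[[ 98  99 100  98 100  97  96  96 101 112 110]
 [ 99 100  97  94  93  91  92  96 103 113 113]
 [ 97  97  92  77  67  74  75  97 108 114 114]
 [ 96  94  80  57  43  49  69  93 114 114 119]
 [ 99  88  68  42  27  39  62  96 115 116 114]
 [ 96  88  66  44  32  42  63  90 104 103 108]
 [ 96  89  80  67  56  59  67  90  94  98  99]
 [100  95  90  80  80  83  92 100 102 103 103]
 [ 97  98  96  93  93  95 105 108 110 110 108]
 [ 94  94  95  95  98 104 109 112 109 111 113]
 [ 94  96  98 105 106 113 114 113 115 113 115]]
[[128 129 126 123 129 125 128 125 128 125 126]
 [131 129 126 128 124 128 127 130 128 130 130]
 [126 124 125 126 127 130 130 126 128 126 125]
 [129 129 125 109 101 106 116 127 126 124 128]
 [132 129 114  71  55  61  87 131 130 130 132]
 [129 140 113  48  56  54  58 125 135 134 133]
 [106 145 112  58  52  57  65 127 134 138 132]
 [ 74 115 124 109  84  70 110 133 138 132 132]
 [ 67  75 116 134 122 110 132 130 131 129 129]
 [ 71  71  68 139 130 133 135 136 126 127 129]
 [ 73  72  57 114 135 136 132 133 134 132 134]]
(np.float64(484.1913952553277), np.float64(234.2778447929232)) (np.float64(159.18398715301674), np.float64(199.52603808212893)) tip [0.569 0.26  0.181]
top 0.6 [ 0.501 -0.312]
top pred lens px [400.309 236.88 ]
scene 0.81 [ 0.513 -0.316]
scene 0.65 [ 0.247 -0.275]
scene pred lens px [218.502 264.109]
```

```bash
python3 -m jog '[3,-31.5,30,0,0,0,50, 3,-31.5,80,0,0,0,50, 3,-31.5,120,0,0,0,50, 3,-31.5,164,0,0,0,50, 3,-31.5,180,0,0,0,50]'
python3 - <<'E'
from m import *
go((.471,-.3077,.038),78.8)
s,_=cam("scene");t,_=cam("top")
print("tip",tri((s,(484.1,234.2)),(t,(160.4,198.4))))
B=s["color"][200:300,160:300];cv2.imwrite("pics/g1.png",cv2.resize(B,None,fx=5,fy=5,interpolation=cv2.INTER_CUBIC))
E
```

```text
clock: 8.0
position: [0.4692, -0.3038, 0.0788]
ee_rot: [[-0.98, 0.197, -0.006], [0.197, 0.98, 0.004], [0.007, 0.003, -1.0]]
force: [-1.3, 0.2, -0.0]
gripper_width: 0.0499
grip_force: 0.0
d mm [-2.8 -3.6 40.8] rot [ 0.003 -0.007 -0.003]
tip [0.572 0.258 0.183]
```

View pics/g1.png

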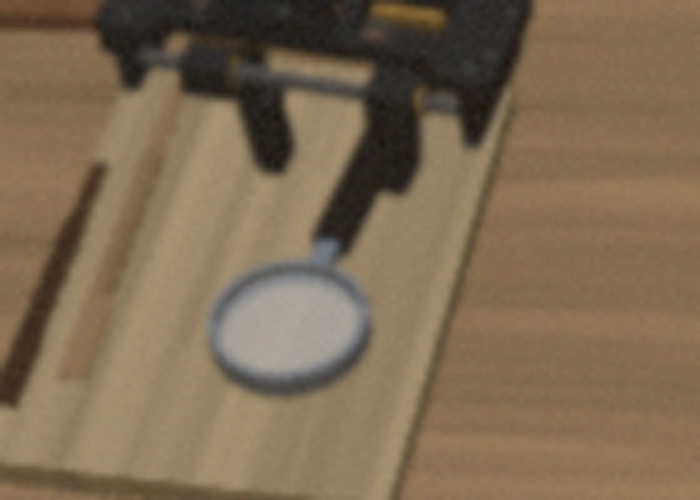

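The lens lies below the fingers. The near end of its handle is at scene (226,249) and the fingertips are at about (213,233) and (240,237). A projection check comes next.

```bash
python3 - <<'E'
from m import *
s,_=cam("scene")
p=np.array(get_obs()["position"])
print("tips",[proj(s,p+np.array([0,0,-.017])+k*np.array([.197,.98,0])*.025) for k in(-1,1)])
a=np.array([.981,-.195,0]);o=np.array([.5355,-.3205,.032])
print("neck end",proj(s,o-a*.053),"far end",proj(s,o-a*.151),"centre",proj(s,o),"grasp",proj(s,o-a*.066))
print("neck pt from px",at(s,226,248.5,.032),"centre from px",at(s,160+289/5,200+322/5,.032))
go((.471,-.3077,.038),78.8)
E
```

```text
tips [array([217.125, 232.644]), array([237.041, 236.048])]
neck end [225.762 247.808] far end [238.819 220.619] centre [218.155 263.681] grasp [227.567 244.045]
neck pt from px [ 0.486 -0.309  0.032] centre from px [ 0.538 -0.321  0.032]
d mm [-0.4 -2.5 44.4] rot [ 0.001 -0.003 -0.003]
```

```bash
python3 -m jog '[0,-2.5,25,0,0,0,50, 0,-2.5,38,0,0,0,50, 0,-2.5,41,0,0,0,50, 0,-2.5,44,0,0,0,50, 0,-2.5,44,0,0,0,50]'
python3 -m jog '[0,0,0,0,0,0,20, 0,0,0,0,0,0,10, 0,0,0,0,0,0,10, 0,0,0,0,0,0,10, 0,0,0,0,0,0,10]' 30
```

```text
clock: 8.65
position: [0.4721, -0.3087, 0.0404]
ee_rot: [[-0.98, 0.197, 0.001], [0.197, 0.98, -0.001], [-0.001, -0.0, -1.0]]
force: [-0.9, 0.4, -0.3]
gripper_width: 0.0503
grip_force: 0.0
clock: 9.15
position: [0.4718, -0.3086, 0.04]
ee_rot: [[-0.98, 0.198, 0.0], [0.198, 0.98, -0.0], [-0.0, -0.0, -1.0]]
force: [0.5, 1.0, 2.1]
gripper_width: 0.0194
grip_force: 30.0
```

```bash
python3 -m jog '[0,0,-10,0,0,0,10, 0,0,-30,0,0,0,10, 0,0,-60,0,0,0,10, 0,0,-90,0,0,0,10, 0,0,-120,0,0,0,10]'
python3 -m jog '[0,0,-30,0,0,0,10, 0,0,-60,0,0,0,10, 0,0,-85,0,0,0,10, 0,0,-90,0,0,0,10, 0,0,-90,0,0,0,10]'
python3 - <<'E'
from m import *
go((.503,.074,.25),91.8)
s,_=cam("scene");t,_=cam("top")
p=np.array(get_obs()["position"]);e=p-[.4718,.3086*-1,.04];print("expected lens",np.array([.5365,-.3205,.025])+e)
P={}
for n,c in(("scene",s),("top",t)):
  x=proj(c,np.array([.5365,-.3205,.025])+e);P[n]=x;print(n,x)
A=[]
for n,c in(("scene",s),("top",t)):
  u,v=P[n].astype(int);A.append(cv2.resize(c["color"][max(v-40,0):v+40,max(u-40,0):u+40],(400,400),interpolation=cv2.INTER_CUBIC))
cv2.imwrite("pics/l1.png",cv2.hconcat(A))
E
```

```text
clock: 9.65
position: [0.4712, -0.3082, 0.1609]
ee_rot: [[-0.98, 0.197, -0.001], [0.197, 0.98, 0.0], [0.001, 0.0, -1.0]]
force: [0.2, -0.9, -1.4]
gripper_width: 0.0193
grip_force: 30.0
clock: 10.15
position: [0.472, -0.3087, 0.2507]
ee_rot: [[-0.98, 0.197, 0.002], [0.197, 0.98, -0.001], [-0.002, -0.001, -1.0]]
force: [-0.1, -0.2, -1.9]
gripper_width: 0.0196
grip_force: 30.0
d mm [ 45.1 381.3   0.2] rot [-0.001  0.002 -0.23 ]
expected lens [ 0.536 -0.32   0.233]
scene [207.093 198.203]
top [417.239 216.994]
```

View pics/l1.png

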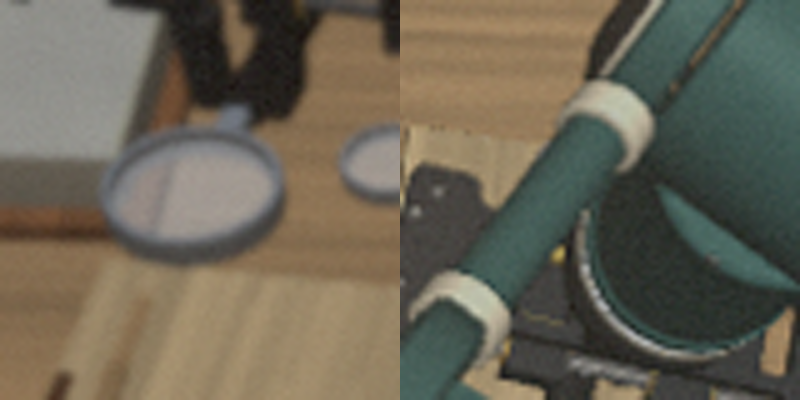

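The left crop shows the lens held level by its handle, centred at scene (206,197), close to where it was expected. In the right crop the arm hides it. Next I'll carry it to the drawer.

```bash
python3 -m jog '[3,20,0,0,0,-0.05,10, 8,55,0,0,0,-0.1,10, 13,95,0,0,0,-0.15,10, 18,135,0,0,0,-0.2,10, 23,175,0,0,0,-0.23,10]'
python3 -c "
from m import *
go((.503,.074,.25),91.8)"
```

```text
clock: 10.75
position: [0.4823, -0.1307, 0.2472]
ee_rot: [[-0.999, -0.032, -0.004], [-0.032, 0.999, 0.001], [0.004, 0.001, -1.0]]
force: [0.1, 0.2, -1.3]
gripper_width: 0.0197
grip_force: 30.0
d mm [-27.3 203.9  -2.6] rot [ 0.001 -0.004  0.001]
```

```bash
python3 -m jog '[-6,45,0,0,0,0,10, -12,90,0,0,0,0,10, -18,135,0,0,0,0,10, -24,175,0,0,0,0,10, -27,195,0,0,0,0,10]'
python3 -m jog '[0,8,20,0,0,0,10, 0,8,35,0,0,0,10, 0,8,45,0,0,0,10, 0,8,50,0,0,0,10, 0,8,50,0,0,0,10]'
cat > fin.py <<'E'
from m import *
go((.503,.074,.198),91.8)
s,_=cam("scene");t,_=cam("top")
p=np.array(get_obs()["position"]);q=p+[.0656*.9995,.0656*.031,-.015];print(p,"lens pred",q)
for n,c in(("scene",s),("top",t)):
  print(n,"pred lens",proj(c,q))
  for r in regions_of(n,"loupe_lens")[:4]:
    v,u=np.nonzero(r["region"]);print(n,"reg",round(r["confidence"],2),np.round(r["extent"],1),u.mean(),v.mean())
A=[c["color"][v-45:v+45,u-60:u+60] for c,(u,v) in((s,(394,240)),(t,(240,205)))]
cv2.imwrite("pics/f1.png",cv2.hconcat([cv2.resize(a,(400,300),interpolation=cv2.INTER_CUBIC) for a in A]))
E
python3 fin.py
```

```text
clock: 11.25
position: [0.5032, 0.0663, 0.2473]
ee_rot: [[-0.999, -0.034, -0.004], [-0.034, 0.999, 0.001], [0.004, 0.001, -1.0]]
force: [-0.1, -1.3, -2.2]
gripper_width: 0.0197
grip_force: 30.0
clock: 11.75
position: [0.5035, 0.0705, 0.1982]
ee_rot: [[-1.0, -0.03, -0.003], [-0.03, 1.0, -0.0], [0.003, -0.0, -1.0]]
force: [0.6, -0.6, -1.5]
gripper_width: 0.0196
grip_force: 30.0
d mm [0.4 3.5 0.2] rot [-0.    -0.003 -0.001]
[0.505 0.071 0.2  ] lens pred [0.57  0.073 0.185]
scene pred lens [395.41  230.896]
scene reg 0.9 [101.4 239.1  20.7  46.2] 110.66192733017378 266.8341232227488
scene reg 0.81 [236.7 167.1  37.6  31.6] 250.67535545023696 185.64691943127963
scene reg 0.64 [379.  190.4  33.2  53.8] 393.9789674952199 226.5038240917782
scene reg 0.26 [171.4 215.9  23.8  59.4] 183.4481707317073 248.8079268292683
top pred lens [240.679 201.471]
top reg 0.95 [483.1 220.8  28.9  61.1] 497.6058394160584 244.32262773722627
top reg 0.7 [359.2 342.4  43.1  50.8] 382.3196721311475 360.35737704918034
top reg 0.6 [239.9 188.9  18.2  78.4] 245.9625468164794 231.32584269662922
```

View pics/f1.png

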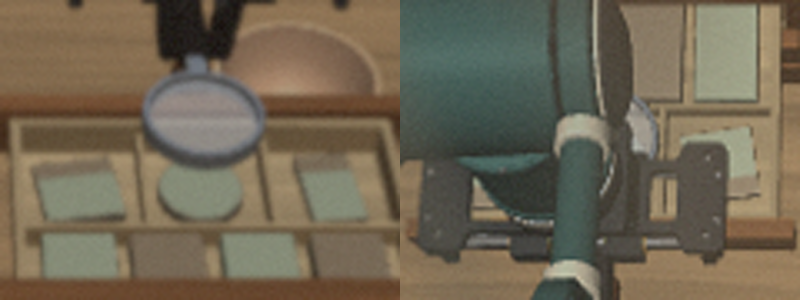

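The left crop shows the lens level above the round tile, centred at scene (395,230). The right crop shows only part of the rim beside the arm. One small sideways correction is left.

```bash
python3 -m jog '[0,4,0,0,0,0,10, 0,4,0,0,0,0,10, 0,4,0,0,0,0,10, 0,4,0,0,0,0,10, 0,4,0,0,0,0,10]'
python3 -m jog '[0,0,0,0,0,0,10, 0,0,0,0,0,0,10, 0,0,0,0,0,0,10, 0,0,0,0,0,0,10, 0,0,0,0,0,0,10]'
python3 - <<'E'
from m import *
s,_=cam("scene")
# rim outline on the scene picture against the predicted circles (r 38 mm, top and underside)
P=[]
for _ in range(6): cam("scene");P.append(get_obs()["position"])
p=np.mean(P,0);print("tcp",p);q=p+[.0656,.002,-.015]
a=np.linspace(0,2*np.pi,90)
im=cv2.resize(s["color"][190:290,330:460],None,fx=6,fy=6,interpolation=cv2.INTER_CUBIC)
for dz,col in((.007,(0,0,255)),(-.007,(0,255,255))):
    L=np.array([(proj(s,q+[.038*np.cos(k),.038*np.sin(k),dz])-[330,190])*6+2.5 for k in a]);cv2.polylines(im,[L.astype(int)],True,col,1)
cv2.imwrite("pics/f2.png",im)
E
```

```text
clock: 12.45
position: [0.5042, 0.0754, 0.1998]
ee_rot: [[-1.0, -0.031, 0.0], [-0.031, 1.0, -0.0], [-0.0, -0.0, -1.0]]
force: [0.6, 1.4, -0.9]
gripper_width: 0.0195
grip_force: 30.0
clock: 12.95
position: [0.5042, 0.0754, 0.1997]
ee_rot: [[-1.0, -0.031, -0.0], [-0.031, 1.0, -0.0], [0.0, -0.0, -1.0]]
force: [-0.3, 0.3, -2.8]
gripper_width: 0.0199
grip_force: 30.0
tcp [0.504 0.075 0.2  ]
```

View pics/f2.png

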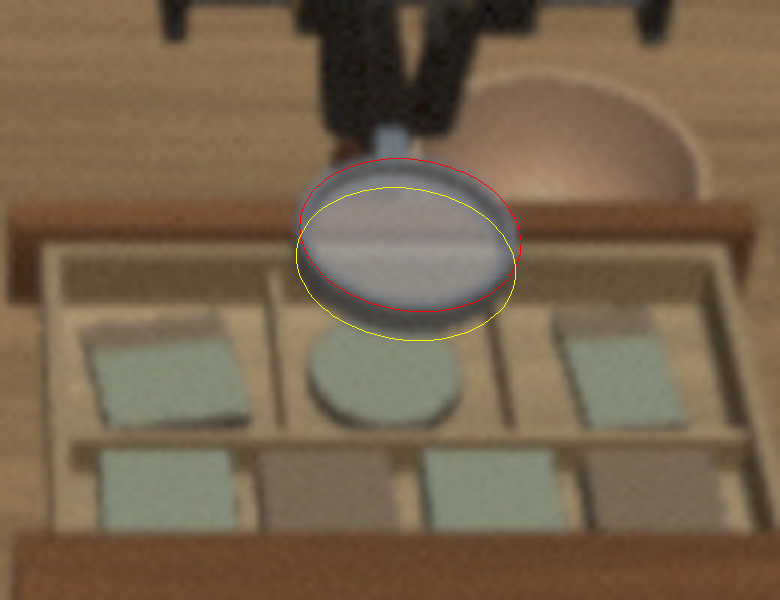

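The predicted rim outline (crop centre about 408,245) fits the lens to about 1 px. The lens is centred and level, and sits perhaps 2 mm high, so I'll lower it by that and hand in.

```bash
python3 -m jog '[0,0,2.5,0,0,0,10, 0,0,2.5,0,0,0,10, 0,0,2.5,0,0,0,10, 0,0,2.5,0,0,0,10, 0,0,2.5,0,0,0,10]'
python3 -m jog '[0,0,0,0,0,0,10, 0,0,0,0,0,0,10, 0,0,0,0,0,0,10, 0,0,0,0,0,0,10, 0,0,0,0,0,0,10]'
python3 -c "
from rig import *
print(hand_in())"
```

```text
clock: 13.8
position: [0.5042, 0.0754, 0.1972]
ee_rot: [[-1.0, -0.031, 0.0], [-0.031, 1.0, -0.0], [-0.0, -0.0, -1.0]]
force: [-0.4, 0.3, -1.6]
gripper_width: 0.0198
grip_force: 30.0
clock: 14.3
position: [0.5042, 0.0754, 0.1972]
ee_rot: [[-1.0, -0.031, -0.0], [-0.031, 1.0, -0.0], [0.0, -0.0, -1.0]]
force: [-0.1, 0.1, -1.8]
gripper_width: 0.0198
grip_force: 30.0
the job is handed in; nothing more can be done
None
```

The job is handed in at 14.3 s, but the verdict was not shown: the drawer was pulled to its stop, and the gripper holds the lens still and level over the round tile, within a few mm of its centre and of the pointer's height by my measurements.

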